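Raise the counterweighted barrier and push the control unit into the test bay

TASK

Push the red-and-white counterweighted barrier up past its balance point so that it stays raised by itself (pressing its yellow tail bar down does it), then push the silver control unit with the blue label along the lane, under the raised barrier, until it sits square against the orange stop at the far end. Only push with the fingers: do not lift the unit, and leave the other things on the bench where they are.

Things in the scene. Friction and masses are not known exactly. Their poses are not given: they have to be found in the camera images.
- lane: Fixed stand, placed and turned anew each time: dark steel deck 300 x 154 mm, top 100 mm above the table. Origin: on the table, mid-lane, straight below the lowered barrier. x: along the lane, from its open near end (x = -180 mm) towards the stop; y: left; z: up. Side rails 14 mm high stand 130 mm apart. At the right (y = -92 mm) a blue rest for the barrier's end, 138 mm high.
- stop (a point): Middle of the near face of the orange stop across the lane's far end, at deck height: x = +105, y = 0, z = 100 mm in the lane's frame. The stop is 34 mm high.
- pivot (a point): Barrier pivot, axis along the lane's x, at x = 0, y = 90, z = 135 mm in the lane's frame, carried between two blue cheek plates, 162 mm tall, 34 mm wide in y, at x = -40 to -32 and +32 to +40 mm.
- barrier (a joint): Barrier angle (rad): 0 lowered, 1.65 raised (end stop, just past upright). Red-and-white arm, 22 mm thick, 200 mm from the pivot to the right; lowered, it is level and blocks the lane 24 to 46 mm above the deck. Balance at about 0.87: below it the arm falls back to 0, beyond it, it goes on to 1.65 by itself within about 3 s (damped) and stays. Pressing the push bar takes about 2 N.
- push_bar (a point): Centre of the yellow push bar, 24 mm thick, 60 mm long (along the lane's x), at the end of the barrier's tail, 125 mm left of the pivot. The tail (with a dark counterweight, 50 mm across, 45 to 75 mm from the pivot) is rigid with the arm and sinks as it rises: in the lane's frame y = 90 + 125 cos(35 deg - angle), z = 135 + 125 sin(35 deg - angle) mm.
- unit_center (a point): Centre of the control unit to be pushed: loose silver box with a blue label, 80 mm along the lane (its own x), 120 mm across, 36 mm high, about 0.3 to 0.55 kg, flat on the deck before the barrier. Centre 18 mm above the deck; against the stop it is at x = +65 mm in the lane's frame.
- relay: Bystander, loose: black relay cube with a paper top, 30 x 30 x 34 mm, on the table to the right of the lane. Origin: centre of its underside.
- plug: Bystander, loose: orange connector plug, 45 x 28 x 28 mm, on the table to the left of the lane's far end. Origin: centre of its underside.
- black_unit: Bystander, loose: black control unit with a paper label, 100 x 80 x 30 mm, on the table at the right. Origin: centre of its underside.
- grey_unit: Bystander, loose: dark grey control unit with an orange label, 100 x 80 x 34 mm, on the table at the right. Origin: centre of its underside.
- bottle: Bystander, loose: clear bottle with a blue cap, 64 mm across, 190 mm tall, far left. Origin: centre of its underside.
- screwdriver: Bystander, loose: screwdriver lying at the left. Origin: underside of its middle.
- mug: Bystander, loose: blue mug, 76 mm across, 85 mm tall, at the left. Origin: centre of its underside.

How it is judged:
By the outcome, as a careful person would: the job done as asked, in the order asked, and still so for the second after the job is handed in, with the robot touching nothing.
It also fails if it takes over 48 s, if anything falls off the work surface, if the arm or the gripper's body presses on something with over 40 N, if the wrist force passes 120 N, or if a joint passes its speed limit or range.

ROBOT

A 7-joint arm with a two-finger parallel gripper is mounted at the origin on the work surface. World frame = base frame: x ahead of the robot, y to its left, z up, the work surface at z = 0. Lengths are in m, angles in rad, forces in N, time in s.
With the tool pointing down it reaches from about 0.4 to 0.75 m from the base axis. Payload 19.5 kg.
Tool frame: the origin (TCP) lies between the finger pads; the fingertips stand 19 mm ahead of it and the grasp point (between the pads) is the TCP; z points along the fingers, y is the line along which they close (so a half turn about z gives the same grasp; the last joint's range is limited). The gripper opens to 85 mm and grips with 20 to 120 N. Pads are 22 mm wide; open, the fingers measure 114 mm over their backs; the gripper's body (76 mm by 85 mm) begins 54 mm behind the grasp point. The pads swing forward as they close: fully open they stand 13 mm farther back than shut.
Start: joints at [-1.377, 0.707, -0.028, 1.485, 0.022, 0.951, -0.075], TCP at [0.134, 0.559, 0.25] pointing down, gripper open.
Joint ranges: [-2.71, 2.71], [-0.32, 2.16], [-1.57, 1.52], [0, 2.45], [-1.46, 4.6], [0, 2.02], [-2.83, 2.83]. Speed limits (rad/s): [1.89, 1.89, 2.57, 2.57, 3.01, 3.01, 3.01].

INTERFACE

Orientations are given as a rotation vector (axis times angle).
In Python, from station import arm, eyes gives the robot as it stands. The module is installed in compiled form; this text tells all that it offers.
- The arm moves only by the shell command python3 -m pendant 'ROWS' [FORCE]. ROWS is JSON, a list of rows, each an object of numbers: "x", "y", "z": the shift along the tool's x, y, z in m; "wx", "wy", "wz": the turn, a rotation vector about the tool's x, y, z in rad; "gripper": the opening, from 0 (shut) to 1 (fully open). In form: [{"x": .., "y": .., "z": .., "wx": .., "wy": .., "wz": .., "gripper": ..}, ...]. A call has 1 to 8 rows; each row is the pose to reach, as a shift and turn from the pose commanded when the call began, along the tool's axes at that moment; what a row does not reach only later rows make up. A row lasts 1/8 s, in which the tool goes at most 62.5 mm and 10.7 degrees, less where a joint would pass 70% of its speed; a pose out of reach is approached as far as the arm can. A call with a gripper value outside its range is refused whole. The fingers move at their own pace and stop on an object; FORCE is the grip in N (left out, the last holds). Time passes only in rows, so rows that repeat a pose let the fingers close. It gives the time, the measured TCP pose, the force, the opening and the grip force at its end, in the units of the state.
- arm.get_state(): the state, without advancing time (a new reading comes with each control period).
- eyes.snapshot(name): name is "side" or "top"; returns the picture (480x640x3 uint8, red, green, blue); there is no depth.
- eyes.camera_params(name): a dict with "fx", "fy", "cx", "cy" (pixels), "D" ([k1, k2, p1, p2, k3] as OpenCV has them; the pictures are not rectified), "extrinsics" (4x4, takes a point from camera to world coordinates). Camera axes: x right, y down, z forward; pixel columns grow to the right and rows downward; lengths in m; the calibration is good to about 2 mm. A picture is of the moment at which its call begins. camera_params takes no time and is no camera call.
- arm.sign_off(): hands the job in; it is judged then, once.
The state is a dict: "t": time; "q": joint angles; "qvel": joint speeds; "tau": joint torques, N m; "tool_pos": TCP position; "tool_rot": TCP orientation; "ft_force": force on the tool from outside, world axes, zero at the start; "ft_torque": the same for the moment, N m; "grip_width": finger opening in m; "gripper_force": force on a finger pad.
Only numpy, scipy, OpenCV 4.12 (cv2) and the standard library are available. Lean on these libraries where they do the work, as an engineer would, in place of code of your own. Each camera call takes 0.05 s, during which the arm holds its last target. There are 200 camera calls.

## Working session

There is one attempt and no reset: what is moved stays moved. The work goes in short steps, Python scripts to look and compute and a shell command to move; the robot and the scene stay as the last step left them, time stands still between calls to the robot, and variables do not carry over. Pictures are saved under pics/ and viewed, at most 13 in all, crops included, and the job is handed in when it is done.

```bash
mkdir -p pics; python3 - <<'E'
from station import arm, eyes
import cv2
for n in("side","top"):
    cv2.imwrite(f"pics/{n}0.png",eyes.snapshot(n)[:,:,::-1])
    p=eyes.camera_params(n);print(n,p)
s=arm.get_state();print(s['t'],s['tool_pos'],s['tool_rot'])
E
```

```text
side {'fx': 600.5750018668829, 'fy': 600.5750018668829, 'cx': 316.53299185141094, 'cy': 237.304813436011, 'D': array([-0.19371538,  0.        ,  0.        ,  0.        ,  0.        ]), 'extrinsics': array([[ 0.85025385, -0.41252263,  0.32694567,  0.10385031],
       [-0.52629361, -0.67702856,  0.51443888, -0.71204594],
       [ 0.00913388, -0.60947305, -0.79275417,  1.2514195 ],
       [ 0.        ,  0.        ,  0.        ,  1.        ]])}
top {'fx': 480.7422792020657, 'fy': 480.7422792020657, 'cx': 319.63626761630667, 'cy': 240.38928503711412, 'D': array([-0.08096729,  0.        ,  0.        ,  0.        ,  0.        ]), 'extrinsics': array([[ 1.20974764e-03, -9.98383167e-01,  5.68294754e-02,
         5.19414753e-01],
       [-9.99961719e-01, -1.70022121e-03, -8.58306186e-03,
         1.43084995e-02],
       [ 8.66580716e-03, -5.68169166e-02, -9.98347005e-01,
         1.31470288e+00],
       [ 0.00000000e+00,  0.00000000e+00,  0.00000000e+00,
         1.00000000e+00]])}
0.1 [0.13429446 0.55887213 0.24990318] [-3.69582479e-01 -3.11969796e+00  1.50897924e-03]
```

View pics/top0.png

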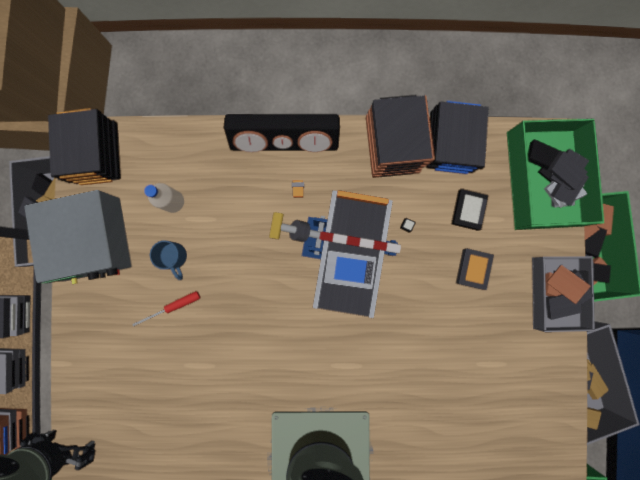

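View pics/side0.png

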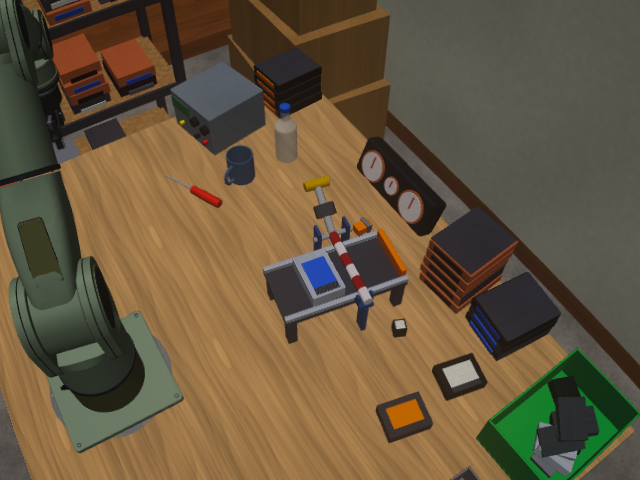

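The top view shows the lane running from about (345,312) to the orange stop at (363,198), tilted roughly 9°. The yellow bar is at (277,225), the blue label at (351,270) and the relay at (408,225). Next I'll measure these with masks.

```bash
cat > h.py <<'E'
from station import arm, eyes
import cv2, numpy as np
def ray(n,px):
    p=eyes.camera_params(n);K=np.array([[p['fx'],0,p['cx']],[0,p['fy'],p['cy']],[0,0,1]])
    u=cv2.undistortPoints(np.array(px,float).reshape(-1,1,2),K,p['D'])[:,0]
    E=p['extrinsics'];return E[:3,3],np.c_[u,np.ones(len(u))]@E[:3,:3].T
def onz(n,px,z):
    o,d=ray(n,px);return (o+d*((z-o[2])/d[:,2])[:,None])[:,:2]
def tri(pa,pb):
    o1,d1=ray("top",pa);o2,d2=ray("side",pb)
    A=np.c_[d1[0],-d2[0]];t=np.linalg.lstsq(A,o2-o1,rcond=None)[0]
    a,b=o1+d1[0]*t[0],o2+d2[0]*t[1];return (a+b)/2,np.linalg.norm(a-b)
def blob(im,lo,hi,roi):
    x0,y0,x1,y1=roi
    m=cv2.inRange(cv2.cvtColor(im[y0:y1,x0:x1],cv2.COLOR_RGB2HSV),lo,hi)
    c=max(cv2.findContours(m,cv2.RETR_EXTERNAL,cv2.CHAIN_APPROX_NONE)[0],key=cv2.contourArea)+np.array([x0,y0])
    M=cv2.moments(c);return np.array([M['m10'],M['m01']])/M['m00'],c
Y=((20,120,80),(32,255,255));B=((105,150,80),(125,255,255));O=((8,150,120),(19,255,255))
TR=(220,160,420,330);SR=(250,160,420,350)
E
python3 - <<'E'
from h import *
t=eyes.snapshot("top");s=eyes.snapshot("side")
for nm,c,rt,rs,z in(("yel",Y,TR,SR,.207),("label",B,(330,250,380,290),(300,250,342,298),.136),("stop",O,(325,180,400,215),(370,228,420,285),.134)):
    a,ca=blob(t,*c,rt);b,cb=blob(s,*c,rs)
    box=cv2.boxPoints(cv2.minAreaRect(ca));w=onz("top",box,z)
    print(nm,a,b,cv2.contourArea(ca),cv2.contourArea(cb),tri(a,b),onz("top",[a],z),"box",w.round(4).tolist())
cv2.imwrite("pics/c1.png",cv2.resize(t[170:330,250:430,::-1],None,fx=4.4,fy=3.7*4.4/4.4,interpolation=cv2.INTER_CUBIC) if 0 else cv2.resize(t[175:325,250:430,::-1],None,fx=4,fy=4,interpolation=cv2.INTER_CUBIC))
E
```

```text
yel [275.83185841 225.35471976] [316.12403101 182.97596899] 226.0 215.0 (array([0.6184174 , 0.10554053, 0.20562462]), np.float64(0.0027280152013634336)) [[0.6171127  0.10610653]] box [[0.5896, 0.1226], [0.6491, 0.1123], [0.6449, 0.0892], [0.5855, 0.0996]]
label [350.28684211 269.41842105] [318.3959363  272.03294893] 570.0 607.0 (array([ 0.51613746, -0.0716972 ,  0.13271154]), np.float64(0.001750355072004388)) [[ 0.51539157 -0.07101918]] box [[0.495, -0.0319], [0.546, -0.0392], [0.5359, -0.1104], [0.4849, -0.1029]]
stop [362.15742972 196.95742972] [392.38487973 250.36151203] 207.5 242.5 (array([ 0.69858424, -0.1035738 ,  0.12229838]), np.float64(0.005165844201475458)) [[ 0.69459893 -0.10107996]] box [[0.6983, -0.0394], [0.7113, -0.0415], [0.6912, -0.1643], [0.6782, -0.1621]]
```

View pics/c1.png

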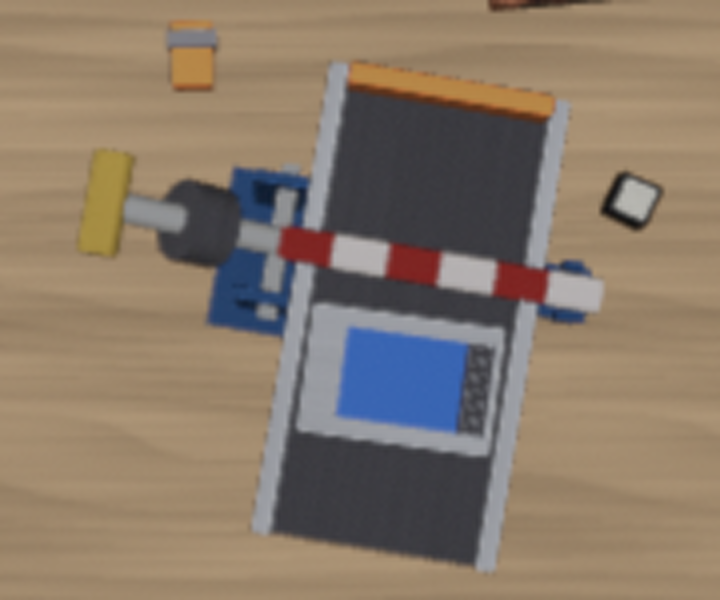

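The crop shows the unit centred at (350,270) in the full image, nearly square between the rails, with the barrier down and its tail bar at (276,225). Now I'll set up the lane frame and work out the first move.

```bash
cat >> h.py <<'E'
from scipy.spatial.transform import Rotation as R
PSI=-.168;EX=np.array([np.cos(PSI),np.sin(PSI),0]);EY=np.array([-np.sin(PSI),np.cos(PSI),0]);L0=np.array([.585,-.083,0])
RT=np.c_[-EX,EY,[0,0,-1]]
def lane(p): d=np.array(p)-L0;return np.array([d@EX,d@EY,d[2]])
def go(x,y,z):
    s=arm.get_state();R0=R.from_rotvec(s['tool_rot'])
    print("t",s['t'],"lane now",lane(s['tool_pos']).round(4),"shift",R0.inv().apply(L0+x*EX+y*EY+[0,0,z]-s['tool_pos']).round(4),"turn",(R0.inv()*R.from_matrix(RT)).as_rotvec().round(4))
E
python3 -c "
from h import *
go(0,.207,.26)"
```

```text
t 0.2 lane now [-0.5517  0.5575  0.25  ] shift [-0.5742 -0.3124 -0.0097] turn [-0.0007  0.     -0.0678]
```

```bash
A='{"x":-0.574,"y":-0.312,"z":-0.01,"wz":-0.068,"gripper":0}'; python3 -m pendant '[{"x":-0.574,"y":-0.312,"z":-0.01,"wz":-0.068,"gripper":0},{"x":-0.574,"y":-0.312,"z":-0.01,"wz":-0.068,"gripper":0},{"x":-0.574,"y":-0.312,"z":-0.01,"wz":-0.068,"gripper":0},{"x":-0.574,"y":-0.312,"z":-0.01,"wz":-0.068,"gripper":0},{"x":-0.574,"y":-0.312,"z":-0.01,"wz":-0.068,"gripper":0},{"x":-0.574,"y":-0.312,"z":-0.01,"wz":-0.068,"gripper":0},{"x":-0.574,"y":-0.312,"z":-0.01,"wz":-0.068,"gripper":0},{"x":-0.574,"y":-0.312,"z":-0.01,"wz":-0.068,"gripper":0}]'
python3 -c "
from h import *
go(0,.207,.26)"
```

```text
t 0.2 lane now [-0.5517  0.5575  0.25  ] shift [-0.5742 -0.3124 -0.0097] turn [-0.0007  0.     -0.0678]schema error: expected keys x, y, z, wx, wy, wz, gripper
```

```bash
python3 -m pendant '[{"x":-0.574,"y":-0.312,"z":-0.01,"wx":0,"wy":0,"wz":-0.068,"gripper":0},{"x":-0.574,"y":-0.312,"z":-0.01,"wx":0,"wy":0,"wz":-0.068,"gripper":0},{"x":-0.574,"y":-0.312,"z":-0.01,"wx":0,"wy":0,"wz":-0.068,"gripper":0},{"x":-0.574,"y":-0.312,"z":-0.01,"wx":0,"wy":0,"wz":-0.068,"gripper":0},{"x":-0.574,"y":-0.312,"z":-0.01,"wx":0,"wy":0,"wz":-0.068,"gripper":0},{"x":-0.574,"y":-0.312,"z":-0.01,"wx":0,"wy":0,"wz":-0.068,"gripper":0},{"x":-0.574,"y":-0.312,"z":-0.01,"wx":0,"wy":0,"wz":-0.068,"gripper":0},{"x":-0.574,"y":-0.312,"z":-0.01,"wx":0,"wy":0,"wz":-0.068,"gripper":0}]'
python3 -c "
from h import *
go(0,.207,.26)"
```

```text
t: 1.2
tool_pos: [0.507, 0.2227, 0.258]
tool_rot: [0.263, 3.131, 0.0]
ft_force: [0.8, 1.4, -0.5]
grip_width: -0.0001
gripper_force: 0.0
t 1.2 lane now [-0.128   0.2883  0.258 ] shift [-0.128  -0.0814 -0.002 ] turn [ 0.     -0.      0.0002]
```

```bash
python3 -m pendant '[{"x":-0.128,"y":-0.081,"z":0,"wx":0,"wy":0,"wz":0,"gripper":0},{"x":-0.128,"y":-0.081,"z":0,"wx":0,"wy":0,"wz":0,"gripper":0},{"x":-0.128,"y":-0.081,"z":0,"wx":0,"wy":0,"wz":0,"gripper":0},{"x":-0.128,"y":-0.081,"z":0,"wx":0,"wy":0,"wz":0,"gripper":0}]'
python3 - <<'E'
from h import *
go(0,.207,.09)
a=eyes.snapshot("top")[160:310,230:410];b=eyes.snapshot("side")[130:280,250:430]
cv2.imwrite("pics/c2.png",cv2.resize(np.hstack([a,b])[:,:,::-1],None,fx=2.2,fy=2.2,interpolation=cv2.INTER_CUBIC))
E
```

```text
t: 1.7
tool_pos: [0.6191, 0.1212, 0.2572]
tool_rot: [-0.268, -3.13, 0.001]
ft_force: [-0.7, 0.7, -0.9]
grip_width: 0.0002
gripper_force: 0.0
t 1.7 lane now [-0.0005  0.207   0.2572] shift [-6.000e-04  1.000e-04  1.672e-01] turn [-0.0009 -0.0005 -0.0026]
```

View pics/c2.png

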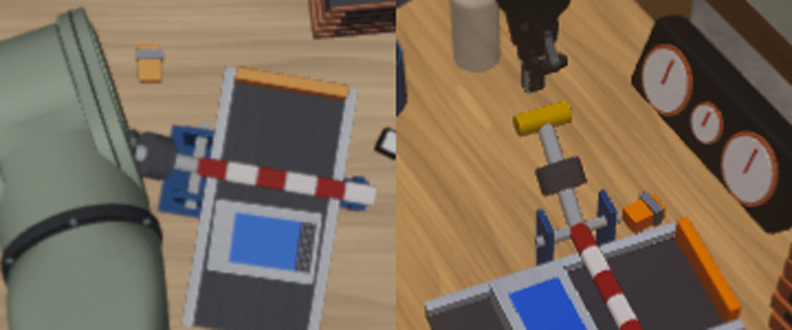

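The fingers hang centred above the yellow bar, so I'll press straight down.

```bash
python3 -m pendant '[{"x":0,"y":0,"z":0.02,"wx":0,"wy":0,"wz":0,"gripper":0},{"x":0,"y":0,"z":0.04,"wx":0,"wy":0,"wz":0,"gripper":0},{"x":0,"y":0,"z":0.06,"wx":0,"wy":0,"wz":0,"gripper":0},{"x":0,"y":0,"z":0.08,"wx":0,"wy":0,"wz":0,"gripper":0},{"x":0,"y":0,"z":0.1,"wx":0,"wy":0,"wz":0,"gripper":0},{"x":0,"y":0,"z":0.12,"wx":0,"wy":0,"wz":0,"gripper":0},{"x":0,"y":0,"z":0.135,"wx":0,"wy":0,"wz":0,"gripper":0},{"x":0,"y":0,"z":0.15,"wx":0,"wy":0,"wz":0,"gripper":0}]'
python3 - <<'E'
from h import *
go(0,.207,.26)
b=eyes.snapshot("side")[80:320,230:450]
cv2.imwrite("pics/c3.png",cv2.resize(b[:,:,::-1],None,fx=2,fy=2,interpolation=cv2.INTER_CUBIC))
E
```

```text
t: 2.8
tool_pos: [0.6207, 0.1432, 0.1097]
tool_rot: [0.243, 3.122, 0.045]
ft_force: [26.3, 82.5, -21.4]
grip_width: 0.0
gripper_force: 35.0
t 2.8 lane now [-0.0026  0.229   0.1097] shift [-0.0036 -0.0175 -0.1509] turn [0.0296 0.0078 0.0127]
```

View pics/c3.png

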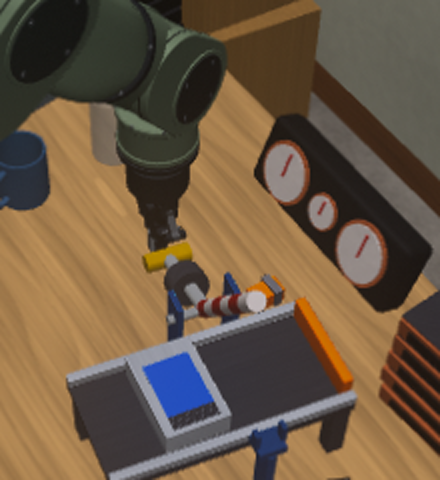

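The barrier is well up, but the fingertips slid outboard of the bar and are jammed sideways at about 82 N. I'll back off outward.

```bash
python3 -m pendant '[{"x":0,"y":0.015,"z":0,"wx":0,"wy":0,"wz":0,"gripper":0},{"x":0,"y":0.03,"z":0,"wx":0,"wy":0,"wz":0,"gripper":0},{"x":0,"y":0.045,"z":0,"wx":0,"wy":0,"wz":0,"gripper":0}]'
python3 - <<'E'
from h import *
go(0,.25,.26)
s=eyes.snapshot("side")
a,c=blob(s,*Y,(270,160,380,330))
# bar position: intersect side ray with lane plane x=0
o,d=ray("side",[a]);d=d[0];t=((L0-o)@EX)/(d@EX);p=lane(o+t*d);print(a,cv2.contourArea(c),p,"angle",np.radians(35)-np.arctan2(p[2]-.135,p[1]-.09))
E
```

```text
t: 3.22
tool_pos: [0.6256, 0.1684, 0.1082]
tool_rot: [-0.263, -3.131, 0.001]
ft_force: [0.3, -0.9, 0.0]
grip_width: -0.0001
gripper_force: 0.0
t 3.225 lane now [-0.002   0.2546  0.1082] shift [-0.002  -0.0047 -0.1518] turn [-0.0004 -0.      0.0007]
[313.03424658 208.99200913] 146.0 [-8.44158324e-17  2.02544338e-01  9.89526773e-02] angle 0.9208352246725566
```

```bash
cat >> h.py <<'E'
def bar():
    s=eyes.snapshot("side");a,c=blob(s,*Y,(250,150,380,340))
    o,d=ray("side",[a]);d=d[0];t=((L0-o)@EX)/(d@EX);p=lane(o+t*d)
    print(arm.get_state()['t'],a,cv2.contourArea(c),p.round(3),"angle",np.radians(35)-np.arctan2(p[2]-.135,p[1]-.09));return s
E
python3 -m pendant '[{"x":0,"y":0,"z":-0.03,"wx":0,"wy":0,"wz":0,"gripper":0},{"x":0,"y":0,"z":-0.06,"wx":0,"wy":0,"wz":0,"gripper":0},{"x":0,"y":0,"z":-0.1,"wx":0,"wy":0,"wz":0,"gripper":0},{"x":0,"y":0,"z":-0.15,"wx":0,"wy":0,"wz":0,"gripper":0}]'
python3 -c "
from h import *
bar();go(-.16,.2,.3)"
```

```text
t: 3.78
tool_pos: [0.6253, 0.1671, 0.2589]
tool_rot: [-0.263, -3.129, 0.001]
ft_force: [0.1, 0.9, 0.9]
grip_width: -0.0001
gripper_force: 0.0
3.825 [312.43732194 216.4045584 ] 117.0 [-0.     0.206  0.066] angle 1.149427116513992
t 3.825 lane now [-0.0004  0.2542  0.2659] shift [ 0.1593 -0.0541 -0.0353] turn [ 0.0032  0.0067 -0.0003]
```

Past balance at 1.15 rad and still rising. Now the fingers go back and around to behind the unit.

```bash
python3 -m pendant '[{"x":0.06,"y":0,"z":0,"wx":0,"wy":0,"wz":0,"gripper":0.6},{"x":0.12,"y":0,"z":0,"wx":0,"wy":0,"wz":0,"gripper":0.6},{"x":0.155,"y":-0.05,"z":0,"wx":0,"wy":0,"wz":0,"gripper":0.6},{"x":0.155,"y":-0.11,"z":0,"wx":0,"wy":0,"wz":0,"gripper":0.6},{"x":0.155,"y":-0.17,"z":0,"wx":0,"wy":0,"wz":0,"gripper":0.6},{"x":0.155,"y":-0.23,"z":0,"wx":0,"wy":0,"wz":0,"gripper":0.6},{"x":0.155,"y":-0.254,"z":0,"wx":0,"wy":0,"wz":0,"gripper":0.6},{"x":0.155,"y":-0.254,"z":0,"wx":0,"wy":0,"wz":0,"gripper":0.6}]'
python3 - <<'E'
from h import *
s=bar();go(-.155,0,.145)
cv2.imwrite("pics/c4.png",cv2.resize(s[130:370,200:440,::-1],None,fx=2.5,fy=2.5,interpolation=cv2.INTER_CUBIC))
E
```

```text
t: 4.82
tool_pos: [0.4301, -0.0588, 0.258]
tool_rot: [0.268, 3.13, -0.001]
ft_force: [-1.1, 0.0, 0.0]
grip_width: 0.0514
gripper_force: 0.0
4.875 [311.69298246 243.68421053] 19.0 [-0.     0.21  -0.056] angle 1.6186200942733397
t 4.875 lane now [-0.1567 -0.0006  0.258 ] shift [-0.0016  0.0006  0.113 ] turn [-0.0001  0.0002 -0.0012]
```

View pics/c4.png

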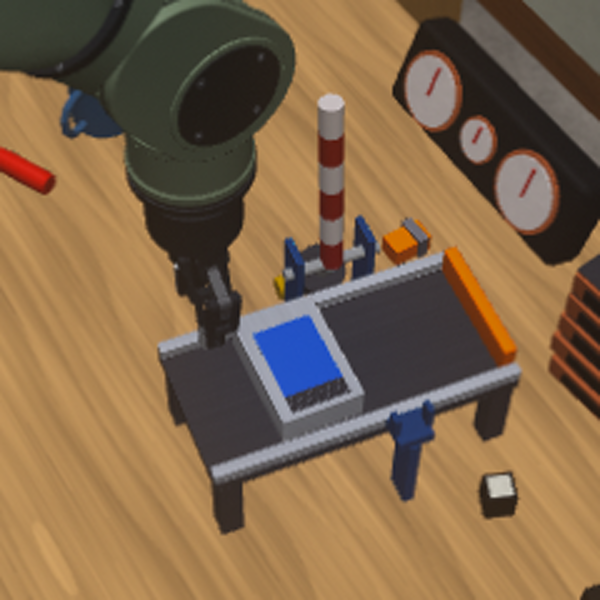

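The barrier now stands upright at its end stop, and the unit is untouched. I'll go down behind the unit and begin a gentle push.

```bash
python3 -m pendant '[{"x":0,"y":-0.008,"z":0.04,"wx":0,"wy":0,"wz":0,"gripper":0.6},{"x":0,"y":-0.008,"z":0.08,"wx":0,"wy":0,"wz":0,"gripper":0.6},{"x":0,"y":-0.008,"z":0.11,"wx":0,"wy":0,"wz":0,"gripper":0.6},{"x":0,"y":-0.008,"z":0.128,"wx":0,"wy":0,"wz":0,"gripper":0.6},{"x":-0.01,"y":-0.008,"z":0.128,"wx":0,"wy":0,"wz":0,"gripper":0.6},{"x":-0.025,"y":-0.008,"z":0.128,"wx":0,"wy":0,"wz":0,"gripper":0.6},{"x":-0.04,"y":-0.008,"z":0.128,"wx":0,"wy":0,"wz":0,"gripper":0.6},{"x":-0.055,"y":-0.008,"z":0.128,"wx":0,"wy":0,"wz":0,"gripper":0.6}]'
python3 - <<'E'
from h import *
s=eyes.snapshot("side");go(.014,-.008,.13)
a,c=blob(s,*B,(290,230,400,310));print(a,lane(np.r_[onz("side",[a],.136)[0],.136]))
cv2.imwrite("pics/c5.png",cv2.resize(s[130:370,200:440,::-1],None,fx=2.5,fy=2.5,interpolation=cv2.INTER_CUBIC))
E
```

```text
t: 5.88
tool_pos: [0.4845, -0.0737, 0.131]
tool_rot: [0.262, 3.13, 0.0]
ft_force: [-1.4, 0.7, 0.1]
grip_width: 0.0512
gripper_force: 0.9
t 5.925 lane now [-0.0989 -0.0076  0.131 ] shift [-0.1129 -0.0005  0.0013] turn [0.0004 0.0024 0.0006]
[329.35724186 269.70790021] [-0.04452556 -0.00601982  0.136     ]
```

View pics/c5.png

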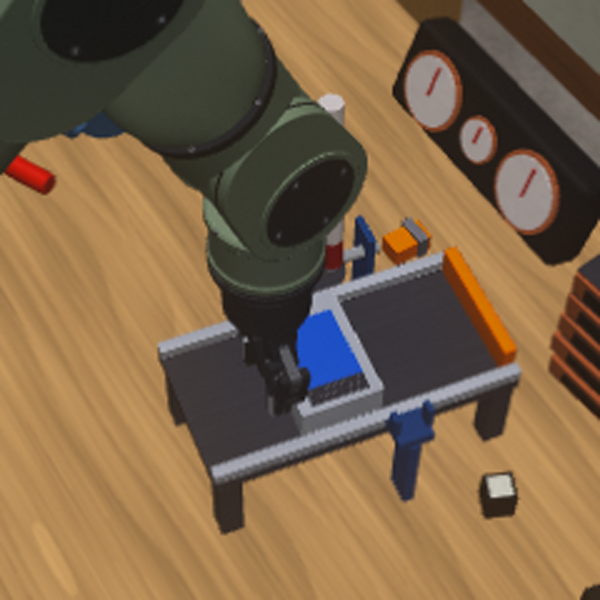

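The fingers are behind the unit, which has slid forward a little, and the lane ahead is clear. One top view will show whether the wrist clears the upright arm.

```bash
python3 - <<'E'
from h import *
s=eyes.snapshot("top")
cv2.imwrite("pics/c6.png",cv2.resize(s[150:350,230:430,::-1],None,fx=3,fy=3,interpolation=cv2.INTER_CUBIC))
E
```

```text
(no output)
```

View pics/c6.png

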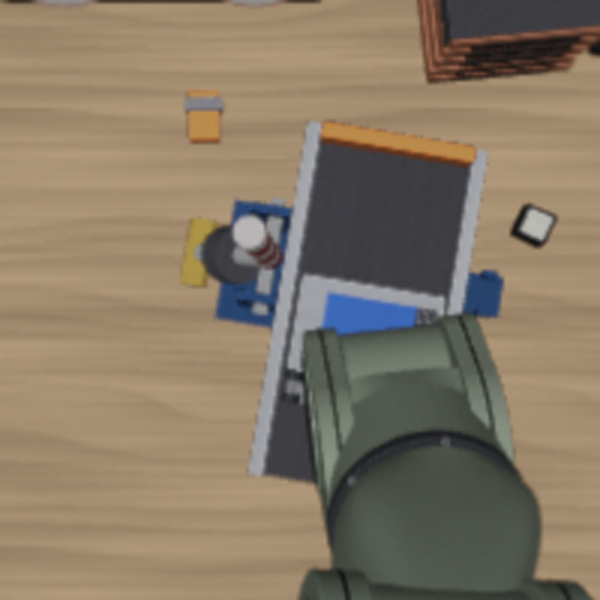

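The wrist's left edge is at about (305,335) and will pass the arm tip at (250,230) with roughly 35 mm to spare. Pushing on.

```bash
python3 -m pendant '[{"x":-0.014,"y":0,"z":0,"wx":0,"wy":0,"wz":0,"gripper":0.6},{"x":-0.028,"y":0,"z":0,"wx":0,"wy":0,"wz":0,"gripper":0.6},{"x":-0.042,"y":0,"z":0,"wx":0,"wy":0,"wz":0,"gripper":0.6},{"x":-0.056,"y":0,"z":0,"wx":0,"wy":0,"wz":0,"gripper":0.6},{"x":-0.07,"y":0,"z":0,"wx":0,"wy":0,"wz":0,"gripper":0.6},{"x":-0.082,"y":0,"z":0,"wx":0,"wy":0,"wz":0,"gripper":0.6},{"x":-0.092,"y":0,"z":0,"wx":0,"wy":0,"wz":0,"gripper":0.6},{"x":-0.096,"y":0,"z":0,"wx":0,"wy":0,"wz":0,"gripper":0.6}]'
python3 - <<'E'
from h import *
s=eyes.snapshot("side");go(.014,-.008,.13)
a,c=blob(s,*B,(290,200,420,310));print(a,lane(np.r_[onz("side",[a],.136)[0],.136]))
cv2.imwrite("pics/c7.png",cv2.resize(s[130:370,200:440,::-1],None,fx=2.5,fy=2.5,interpolation=cv2.INTER_CUBIC))
E
```

```text
t: 6.98
tool_pos: [0.5781, -0.0898, 0.1305]
tool_rot: [-0.263, -3.13, -0.0]
ft_force: [-4.6, 0.8, 2.5]
grip_width: 0.0515
gripper_force: 2.0
t 7.025 lane now [-0.0054 -0.0079  0.1304] shift [-0.0194 -0.0001  0.0004] turn [0.0001 0.0001 0.0005]
[368.87700535 256.90552585] [ 0.05340395 -0.00697594  0.136     ]
```

View pics/c7.png

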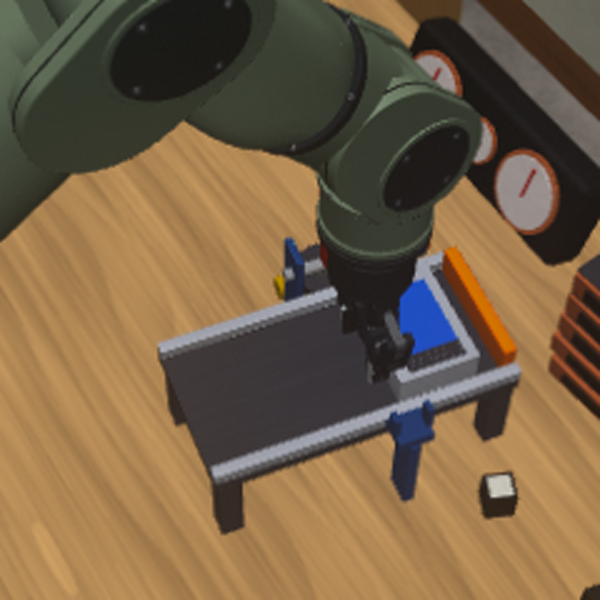

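The unit has passed under the barrier, with a gap of about 20 mm left to the stop.

```bash
python3 -m pendant '[{"x":-0.005,"y":0,"z":0,"wx":0,"wy":0,"wz":0,"gripper":0.6},{"x":-0.009,"y":0,"z":0,"wx":0,"wy":0,"wz":0,"gripper":0.6},{"x":-0.012,"y":0,"z":0,"wx":0,"wy":0,"wz":0,"gripper":0.6},{"x":-0.014,"y":0,"z":0,"wx":0,"wy":0,"wz":0,"gripper":0.6},{"x":-0.016,"y":0,"z":0,"wx":0,"wy":0,"wz":0,"gripper":0.6}]'; python3 -m pendant '[{"x":-0.002,"y":0,"z":0,"wx":0,"wy":0,"wz":0,"gripper":0.6},{"x":-0.004,"y":0,"z":0,"wx":0,"wy":0,"wz":0,"gripper":0.6}]'
```

```text
t: 7.65
tool_pos: [0.5939, -0.0929, 0.13]
tool_rot: [-0.263, -3.13, 0.0]
ft_force: [-3.9, 0.5, 2.9]
grip_width: 0.0509
gripper_force: 1.9
t: 7.9
tool_pos: [0.598, -0.0936, 0.13]
tool_rot: [-0.263, -3.131, 0.0]
ft_force: [-2.7, 0.4, 2.2]
grip_width: 0.0513
gripper_force: 1.9
```

Still only sliding friction, so contact hasn't come yet. I'll continue in small steps.

```bash
python3 -m pendant '[{"x":-0.0015,"y":0,"z":0,"wx":0,"wy":0,"wz":0,"gripper":0.6},{"x":-0.003,"y":0,"z":0,"wx":0,"wy":0,"wz":0,"gripper":0.6}]'; python3 - <<'E'
from h import *
s=arm.get_state();print(lane(s['tool_pos']),s['ft_force'])
s=eyes.snapshot("side")
cv2.imwrite("pics/c8.png",cv2.resize(s[210:300,340:420,::-1],None,fx=6.5,fy=6.5,interpolation=cv2.INTER_CUBIC))
E
```

```text
t: 8.15
tool_pos: [0.5992, -0.0938, 0.1299]
tool_rot: [-0.263, -3.126, -0.0]
ft_force: [-23.6, 4.9, 17.0]
grip_width: 0.0513
gripper_force: 12.0
[ 0.01584564 -0.00825789  0.12989442] [-23.60279937   4.94591474  17.04024253]
```

View pics/c8.png

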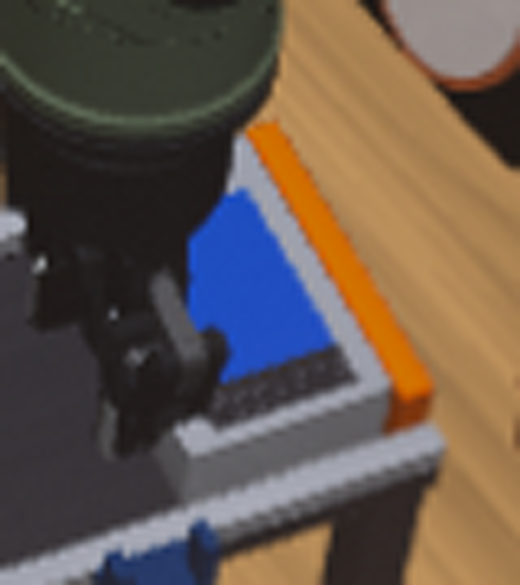

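The unit sits flush against the stop along its full width, and the force rose to 24 N. I'll back off and rise.

```bash
python3 -m pendant '[{"x":0.01,"y":0,"z":0,"wx":0,"wy":0,"wz":0,"gripper":0.6},{"x":0.04,"y":0,"z":0,"wx":0,"wy":0,"wz":0,"gripper":0.6},{"x":0.09,"y":0,"z":0,"wx":0,"wy":0,"wz":0,"gripper":0.6},{"x":0.14,"y":0,"z":-0.02,"wx":0,"wy":0,"wz":0,"gripper":0.6},{"x":0.17,"y":0,"z":-0.07,"wx":0,"wy":0,"wz":0,"gripper":0.6},{"x":0.17,"y":0,"z":-0.12,"wx":0,"wy":0,"wz":0,"gripper":0.6},{"x":0.17,"y":0,"z":-0.12,"wx":0,"wy":0,"wz":0,"gripper":0.6}]'; python3 - <<'E'
from h import *
s=eyes.snapshot("top")
cv2.imwrite("pics/c9.png",cv2.resize(s[150:350,230:430,::-1],None,fx=3,fy=3,interpolation=cv2.INTER_CUBIC))
E
```

```text
t: 9.07
tool_pos: [0.4346, -0.0658, 0.2529]
tool_rot: [0.263, 3.124, -0.0]
ft_force: [1.1, -0.1, -0.6]
grip_width: 0.0508
gripper_force: 0.0
```

View pics/c9.png

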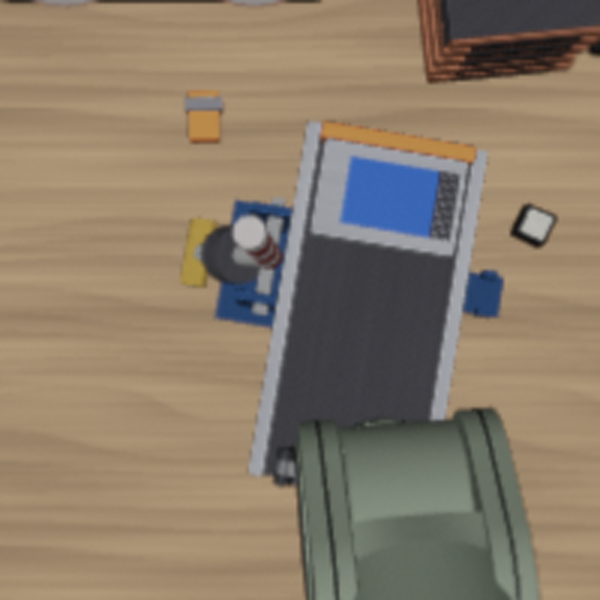

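The unit is square against the stop at (400,140)–(390,195), the barrier is still up, the plug and relay haven't moved, and the robot is clear.

```bash
python3 -c "
from station import arm
print(arm.sign_off())"
```

```text
the job is handed in; nothing more can be done
None
```

The job is handed in: the barrier stays raised by itself and the unit sits square against the orange stop, finished in about 9 s; the fingers slipped off the tail bar once while pressing (about 89 N at the wrist, under the 120 N limit), and the bystanders visible in the last close-up (plug and relay) had not moved.

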